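Make up two soap gift sets

TASK

Make up the two gift sets, one piece to a pocket, each standing flat on the pocket floor the same way up as it stood on the bench. The long tray gets the tall round cake in its middle pocket, with the oblong bar in one end pocket and the nail brush in the other (either end); the short tray gets the wide round cake and the small round cake, one in each pocket. Set the pieces down rather than dropping them, and leave the square cake, the spray bottle and the pipe mould where they stand.

Things in the scene. Friction and masses are not known exactly. Their poses are not given: they have to be found in the camera images.
- round_cake: tan soap, the wide round cake: upright disc 58 mm across, 36 mm high. Loose, on the bench. Origin: centre of the underside, z up.
- tall_cake: tan soap, the tall round cake: upright cylinder 44 mm across, 64 mm high. Loose, on the bench. Origin: centre of the underside, z up.
- small_cake: tan soap, the small round cake: upright cylinder 34 mm across, 36 mm high. Loose, on the bench. Origin: centre of the underside, z up.
- bar: tan soap, the oblong bar: 66 mm long (its x axis), 40 mm wide (its y axis), 38 mm high, stands flat. Loose, on the bench. Origin: centre of the underside, z up.
- brush: wooden nail brush, bristles down: oblong with round ends, 66 mm long (its x axis), 36 mm wide (its y axis), 40 mm high; wooden back from 18 to 40 mm above the surface, pale stiff bristle block (52 by 26 mm) below it. Loose, on the bench. Origin: centre of the underside, z up.
- square_cake: tan soap, the square cake: 54 by 54 mm, 38 mm high. Loose, on the bench; belongs to no set, is to stay. Origin: centre of the underside, z up.
- long_tray: low open cardboard tray, 262 mm long (its y axis) by 82 mm (its x axis), with three pockets in a row along y, centred at y = -86, 0 and +86 mm, x = 0 in its frame. All pockets are 82 mm along y by 74 mm along x inside; floor top 4 mm and wall and divider tops 12 mm above the bench, walls 4 mm thick. Does not move. Origin: centre of the underside, z up.
- short_tray: low open cardboard tray, 176 mm long (its y axis) by 82 mm (its x axis), with two pockets in a row along y, centred at y = -43 and +43 mm, x = 0 in its frame. All pockets are 82 mm along y by 74 mm along x inside; floor top 4 mm and wall and divider tops 12 mm above the bench, walls 4 mm thick. Does not move. Origin: centre of the underside, z up.
- spray_bottle: bystander: small white plastic spray bottle, 68 mm across, 162 mm high, standing loose at one side. Origin: centre of the underside, z up.
- pipe_mould: bystander: short length of grey plastic pipe standing upright, 76 mm across, 90 mm high, loose at the other side. Origin: centre of the underside, z up.

How it is judged (in metres and radians):
At the end, for the whole second after the job is handed in: Tall cake in the long tray's middle pocket, bar and brush in its end pockets, wide and small round cakes one in each pocket of the short tray: within 30 mm of the pocket centre in x and y, underside within 3.5 mm of the floor, upright within 0.08 rad, at rest. Bystanders within 20 mm of their start (x of tall_cake in the frame of long_tray between -0.03 and 0.03 m and y of tall_cake in the frame of long_tray between -0.03 and 0.03 m and z of tall_cake in the frame of long_tray between 0.001 and 0.0075 m and ((x of bar in the frame of long_tray between -0.03 and 0.03 m and y of bar in the frame of long_tray between 0.056 and 0.116 m and z of bar in the frame of long_tray between 0.001 and 0.0075 m and x of brush in the frame of long_tray between -0.03 and 0.03 m and y of brush in the frame of long_tray between -0.116 and -0.056 m and z of brush in the frame of long_tray between 0.001 and 0.0075 m) or (x of bar in the frame of long_tray between -0.03 and 0.03 m and y of bar in the frame of long_tray between -0.116 and -0.056 m and z of bar in the frame of long_tray between 0.001 and 0.0075 m and x of brush in the frame of long_tray between -0.03 and 0.03 m and y of brush in the frame of long_tray between 0.056 and 0.116 m and z of brush in the frame of long_tray between 0.001 and 0.0075 m)) and ((x of round_cake in the frame of short_tray between -0.03 and 0.03 m and y of round_cake in the frame of short_tray between 0.013 and 0.073 m and z of round_cake in the frame of short_tray between 0.001 and 0.0075 m and x of small_cake in the frame of short_tray between -0.03 and 0.03 m and y of small_cake in the frame of short_tray between -0.073 and -0.013 m and z of small_cake in the frame of short_tray between 0.001 and 0.0075 m) or (x of round_cake in the frame of short_tray between -0.03 and 0.03 m and y of round_cake in the frame of short_tray between -0.073 and -0.013 m and z of round_cake in the frame of short_tray between 0.001 and 0.0075 m and x of small_cake in the frame of short_tray between -0.03 and 0.03 m and y of small_cake in the frame of short_tray between 0.013 and 0.073 m and z of small_cake in the frame of short_tray between 0.001 and 0.0075 m)) and angle between each of round_cake, tall_cake, small_cake, bar, brush's own z axis and vertical below 0.08 rad and linear speed of each of round_cake, tall_cake, small_cake, bar, brush below 0.02 m/s and angular speed of each of round_cake, tall_cake, small_cake, bar, brush below 0.3 rad/s and distance of each of square_cake, spray_bottle, pipe_mould from where it was at the start of the episode below 0.02 m and angle between each of square_cake, spray_bottle, pipe_mould's own z axis and vertical below 0.3 rad); the robot touches nothing.
It fails at once if the square cake is pushed more than 20 mm or tipped over (distance of square_cake from where it was at the start of the episode above 0.02 m or angle between square_cake's own z axis and vertical above 0.3 rad).
It fails at once if the spray bottle is pushed more than 20 mm or tipped over (distance of spray_bottle from where it was at the start of the episode above 0.02 m or angle between spray_bottle's own z axis and vertical above 0.3 rad).
It fails at once if the pipe mould is pushed more than 20 mm or tipped over (distance of pipe_mould from where it was at the start of the episode above 0.02 m or angle between pipe_mould's own z axis and vertical above 0.3 rad).
It fails at once if a piece of the sets is dropped: falls free, out of the fingers, faster than 0.7 m/s (about 25 mm of fall) ((linear speed of round_cake above 0.7 m/s and contact force between round_cake and the fingers below 0.05 N) or (linear speed of tall_cake above 0.7 m/s and contact force between tall_cake and the fingers below 0.05 N) or (linear speed of small_cake above 0.7 m/s and contact force between small_cake and the fingers below 0.05 N) or (linear speed of bar above 0.7 m/s and contact force between bar and the fingers below 0.05 N) or (linear speed of brush above 0.7 m/s and contact force between brush and the fingers below 0.05 N)).
It also fails if it takes over 112 s, if anything falls off the work surface, if the arm or the gripper's body presses on something with over 40 N, if the wrist force passes 120 N, or if a joint passes its speed limit or range.

ROBOT

A 6-joint arm with a two-finger parallel gripper is mounted at the origin on the work surface. World frame = base frame: x ahead of the robot, y to its left, z up, the work surface at z = 0. Lengths are in m, angles in degrees, forces in N, time in s.
With the tool pointing down it reaches from about 0.35 to 0.875 m from the base axis. Payload 4.2 kg.
Tool frame: the origin (TCP) lies at the very end of the fingers, on their centre line; the grasp point (between the pads) lies 19 mm behind it; z points along the fingers, y is the line along which they close (so a half turn about z gives the same grasp; the last joint's range is limited). The gripper opens to 87 mm and grips with 3 to 60 N. Pads are 19 mm wide; open, the fingers measure 117 mm over their backs; the gripper's body (75 mm by 190 mm) begins 51 mm behind the grasp point.
Start: joints at [-52.334, 22.042, 0.453, 0, -68.411, -14.817], TCP at [0.243, -0.576, 0.223] pointing down, gripper open.
Joint ranges: [-179.83, 179.83], [-69.29, 118.12], [-61.27, 80.66], [-181.25, 117.63], [-171.15, -9.14], [-177.46, 177.46]. Speed limits (degrees/s): [159.86, 159.86, 180, 180, 180, 180].

INTERFACE

Orientations are given as a 3x3 rotation matrix whose columns are the frame's x, y, z axes.
In Python, from station import * gives the robot as it stands.
- The arm moves only by the shell command python3 -m pendant 'ROWS'. ROWS is JSON, a list of rows, each an object of numbers: "x", "y", "z": the shift along the world's x, y, z normalised to -1 to 1, where 1 is 250 mm; "rx", "ry", "rz": the turn, a rotation vector about the world's x, y, z normalised to -1 to 1, where 1 is 180 degrees; "claw": the opening, from 0 (shut) to 1 (fully open). A call has exactly 8 rows; each row is the pose to reach, as a shift and turn from the pose commanded when the call began, turning the shorter way round; what a row does not reach only later rows make up. A row lasts 1/8 s, in which the tool goes at most 62.5 mm and 10.7 degrees, less where a joint would pass 70% of its speed; a pose out of reach is approached as far as the arm can. A call with a number of a shift or a turn outside -1 to 1 is refused whole. A call with a gripper value outside its range is refused whole. The fingers move at their own pace and stop on an object; the grip force is fixed at half the most. Time passes only in rows, so rows that repeat a pose let the fingers close, or fill a call up. It gives the time, the measured TCP pose, the force, the opening and the grip force at its end, in the units of the state.
- sense(): the state, without advancing time (a new reading comes with each control period).
- capture(name): name is "scene" or "top" or "wrist"; returns a dict with "color" (384x512x3 uint8, red, green, blue), "mtx" (3x3 intrinsics, pixels), "world_to_cam" (4x4, takes a point from world to camera coordinates). Camera axes: x right, y up, looking along -z (the intrinsics and any distortion apply to the point x, -y, -z); pixel columns grow to the right and rows downward; lengths in m; the calibration is good to about 2 mm. A picture is of the moment at which its call begins. There is no depth.
- finish_job(): hands the job in; it is judged then, once.
Trained networks look in a picture, given as the dict that the camera call returned (one of the last four; its "shot" number tells which), for a name from the list of things; names that differ only in an ending like _2 or _b are one class to them, and where a whole thing is asked for, a point or a joint stands for the part that bears it (a point fixed in the world has none). Each returns a list of dicts, best first, with "conf" (0 to 1); they miss things now and then, are a little off and sometimes report something else, mostly with a low value. They report only what shows in the picture. A call takes as long as a camera call.
- search_frame(picture, label): "centre" ([column, row] in pixels, amid what is visible of it).
- regions_of(picture, label): "region" (384x512 bool, what is visible of it) and "centre" ([column, row] in pixels, amid what is visible of it).
The state is a dict: "time_s": time; "joints": joint angles; "joint_velocities": joint speeds; "effort": joint torques, N m; "tcp_pos": TCP position; "ee_rot": TCP orientation; "wrist_force": force on the tool from outside, world axes, zero at the start; "moment": the same for the moment, N m; "gripper_width": opening from 0.0 (shut) to 1.0 (fully open); "gripper_force": force on a finger pad.
Only numpy, scipy, OpenCV 4.12 (cv2) and the standard library are available. Lean on these libraries where they do the work, as an engineer would, in place of code of your own. Each camera call takes 0.05 s, during which the arm holds its last target. There are 200 camera calls.

## Working session

There is one attempt and no reset: what is moved stays moved. The work goes in short steps, Python scripts to look and compute and a shell command to move; the robot and the scene stay as the last step left them, time stands still between calls to the robot, and variables do not carry over. Pictures are saved under pics/ and viewed, at most 14 in all, crops included, and the job is handed in when it is done.

```bash
mkdir -p pics
cat > h.py <<'E'
from station import *
import numpy as np, cv2
NAMES=["round_cake","tall_cake","small_cake","bar","brush","square_cake","long_tray","short_tray","spray_bottle","pipe_mould"]
def ray(p,uv,z):
    K=np.array(p["mtx"]);T=np.array(p["world_to_cam"]);R=T[:3,:3];o=-R.T@T[:3,3]
    d=np.linalg.inv(K)@[uv[0],uv[1],1];d=R.T@(d*[1,-1,-1])
    return o+d*(z-o[2])/d[2]
def save(p,n): cv2.imwrite(f"pics/{n}.png",cv2.cvtColor(p["color"],cv2.COLOR_RGB2BGR))
E
python3 - <<'E'
from h import *
H=dict(round_cake=.036,tall_cake=.064,small_cake=.036,bar=.038,brush=.04,square_cake=.038,long_tray=.012,short_tray=.012,spray_bottle=.16,pipe_mould=.09)
s=sense();print(s["time_s"],s["tcp_pos"],np.round(s["ee_rot"],3).tolist(),s["gripper_width"])
for c in ["top","scene"]:
    p=capture(c);save(p,c+"0");T=np.array(p["world_to_cam"]);print(c,"cam at",-T[:3,:3].T@T[:3,3], np.round(T[:3,:3],2).tolist())
    for n in NAMES:
        for r in regions_of(p,n)[:4]:
            m=r["region"].astype(np.uint8);q=cv2.minAreaRect(cv2.findNonZero(m))
            print(n,round(r["conf"],2),np.round(r["centre"]),m.sum(),"top-plane",np.round(ray(p,q[0],H[n])[:2],3),"corners" ,[np.round(ray(p,v,H[n])[:2],3).tolist() for v in cv2.boxPoints(q)] if c=="top" else "")
E
```

```text
0.0 [ 0.24247563 -0.57539992  0.22147482] [[-0.922, -0.388, -0.001], [-0.388, 0.922, 0.002], [0.0, 0.002, -1.0]] 0.9973431656846857
top cam at [ 0.39424453 -0.00239759  1.55877406] [[-0.01, -1.0, -0.0], [0.99, -0.01, 0.1], [-0.1, 0.0, 1.0]]
round_cake 0.68 [276. 224.] 215 top-plane [ 0.441 -0.048] corners [[0.442, -0.012], [0.477, -0.047], [0.44, -0.083], [0.405, -0.048]]
tall_cake 0.47 [204. 222.] 164 top-plane [0.453 0.195] corners [[0.475, 0.217], [0.475, 0.174], [0.432, 0.174], [0.432, 0.217]]
bar 0.81 [243. 209.] 243 top-plane [0.477 0.073] corners [[0.505, 0.101], [0.515, 0.06], [0.45, 0.045], [0.44, 0.085]]
brush 0.75 [360. 211.] 190 top-plane [ 0.482 -0.318] corners [[0.51, -0.299], [0.51, -0.339], [0.453, -0.337], [0.454, -0.297]]
square_cake 0.65 [175. 225.] 294 top-plane [0.45  0.297] corners [[0.457, 0.337], [0.489, 0.288], [0.442, 0.256], [0.41, 0.305]]
square_cake 0.34 [214. 167.] 1825 top-plane [0.63  0.163] corners [[0.601, 0.295], [0.684, 0.289], [0.659, 0.031], [0.577, 0.039]]
long_tray 0.81 [215. 168.] 1855 top-plane [0.635 0.166] corners [[0.606, 0.301], [0.694, 0
[... 628 characters left out ...]
[312. 156.] 382 top-plane [0.489 0.178] corners 
small_cake 0.66 [183. 210.] 210 top-plane [ 0.509 -0.196] corners 
bar 0.81 [275. 178.] 410 top-plane [0.498 0.066] corners 
brush 0.87 [134. 220.] 363 top-plane [ 0.499 -0.32 ] corners 
square_cake 0.61 [340. 149.] 374 top-plane [0.471 0.286] corners 
square_cake 0.22 [331. 210.] 2471 top-plane [0.662 0.147] corners 
long_tray 0.62 [328. 210.] 2578 top-plane [0.641 0.161] corners 
long_tray 0.41 [274. 178.] 461 top-plane [0.474 0.079] corners 
short_tray 0.78 [211. 248.] 2212 top-plane [ 0.635 -0.173] corners 
spray_bottle 0.92 [ 96. 274.] 1636 top-plane [ 0.692 -0.429] corners 
pipe_mould 0.91 [406. 166.] 1075 top-plane [0.649 0.379] corners
```

Run:
```python
import cv2
a=cv2.imread("pics/top0.png")[130:260,110:430];cv2.imwrite("pics/topc.png",cv2.resize(a,None,fx=2.5,fy=2.5,interpolation=cv2.INTER_CUBIC))
```

```text
(no output)
```

View pics/topc.png

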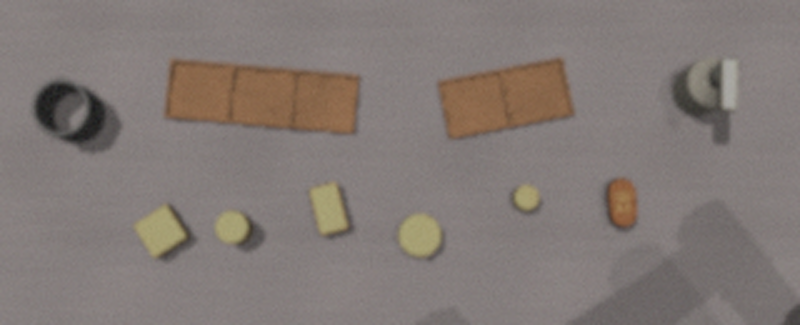

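View pics/scene0.png

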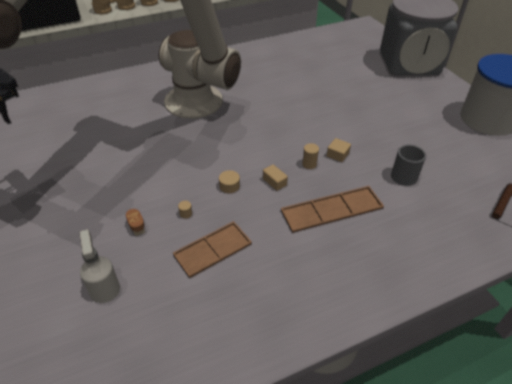

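The top view shows long tray on the left and short tray on the right. At full-frame pixels, square cake is at (174,222), tall (203,221), bar (242,213), round (278,224), small (321,209) and brush (359,211). The networks agree, but the top view missed the small cake, so I'm refining by colour segmentation.

Run:
```python
from h import *
p=dict(capture("top"));im=p["color"]
hsv=cv2.cvtColor(im,cv2.COLOR_RGB2HSV)
def seg(n,c,h,r):
    yy,xx=np.mgrid[:384,:512];w=(abs(xx-c[0])<r)&(abs(yy-c[1])<r)
    v=hsv[...,1].astype(float);bg=np.median(v[w]);pk=v[c[1],c[0]]
    m=(w&(v>(bg+pk)/2)).astype(np.uint8)
    k,l,st,_=cv2.connectedComponentsWithStats(m);m=(l==l[c[1],c[0]]).astype(np.uint8)
    q=cv2.minAreaRect(cv2.findNonZero(m));b=np.array([ray(p,x,h)[:2] for x in cv2.boxPoints(q)])
    ys,xs=np.nonzero(m);cen=ray(p,(xs.mean(),ys.mean()),h)[:2]
    P=np.array([ray(p,u,h)[:2] for u in zip(xs,ys)]);w_,V=np.linalg.eigh(np.cov(P.T));a=np.degrees(np.arctan2(V[1,1],V[0,1]))
    print(n,m.sum(),"cen",cen.round(4),"pca yaw",a.round(1),"sides",np.linalg.norm(b[0]-b[1]).round(3),np.linalg.norm(b[1]-b[2]).round(3),"rectyaw",np.degrees(np.arctan2(*(b[1]-b[0])[::-1])).round(1))
seg("square",(174,222),.034,16);seg("tall",(203,221),.06,16);seg("bar",(242,213),.034,18);seg("round",(278,224),.032,17)
seg("small",(321,209),.032,12);seg("brush",(359,211),.035,17);seg("long",(214,168),.01,55);seg("short",(312,170),.01,40)
```

```text
square 301 cen [0.4502 0.2978] pca yaw 79.1 sides 0.059 0.058 rectyaw -56.6
tall 167 cen [0.453  0.1981] pca yaw 73.1 sides 0.046 0.043 rectyaw -90.7
bar 260 cen [0.4775 0.0728] pca yaw -164.1 sides 0.043 0.069 rectyaw -76.6
round 247 cen [ 0.4407 -0.0487] pca yaw 52.1 sides 0.057 0.057 rectyaw -27.3
small 96 cen [ 0.4892 -0.1923] pca yaw 113.8 sides 0.034 0.034 rectyaw -90.7
brush 200 cen [ 0.4814 -0.3207] pca yaw -176.3 sides 0.037 0.064 rectyaw -90.7
long 1788 cen [0.6356 0.1657] pca yaw 84.4 sides 0.082 0.263 rectyaw -4.5
short 1196 cen [ 0.6286 -0.1702] pca yaw 100.1 sides 0.177 0.083 rectyaw -79.6
```

```bash
python3 -m pendant '[{"x":0.25,"y":0.25,"z":0,"rz":-0.05,"claw":1},{"x":0.5,"y":0.5,"z":0,"rz":-0.104,"claw":1},{"x":0.75,"y":0.75,"z":0,"rz":-0.104,"claw":1},{"x":0.954,"y":1,"z":0,"rz":-0.104,"claw":1},{"x":0.954,"y":1,"z":-0.2,"rz":-0.104,"claw":1},{"x":0.954,"y":1,"z":-0.41,"rz":-0.104,"claw":1},{"x":0.954,"y":1,"z":-0.41,"rz":-0.104,"claw":1},{"x":0.954,"y":1,"z":-0.41,"rz":-0.104,"claw":1}]'
python3 - <<'E'
from h import *
s=sense();print(s["tcp_pos"],np.degrees(np.arctan2(s["ee_rot"][1][1],s["ee_rot"][0][1])),s["joints"])
p=capture("wrist");save(p,"w1")
for r in regions_of(p,"brush")[:2]:
    q=cv2.minAreaRect(cv2.findNonZero(r["region"].astype(np.uint8)));b=np.array([ray(p,x,.035)[:2] for x in cv2.boxPoints(q)]);print(r["conf"],ray(p,q[0],.035),b.round(3).tolist())
E
```

```text
[ 0.24272567 -0.57593853  0.22257034] 112.8543120778651 [-5.23327846e+01  2.20409868e+01  4.54060472e-01  1.20895793e-03
 -6.84103257e+01 -1.48133481e+01]$[0]: bad value
```

View pics/w1.png

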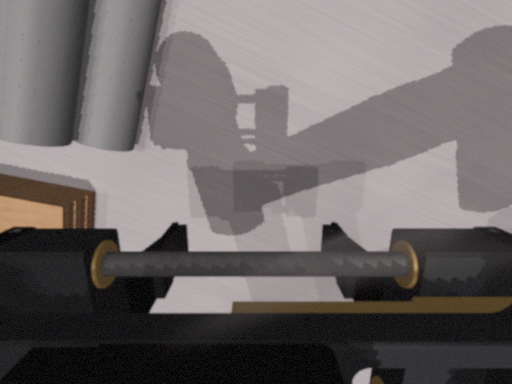

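The row was refused, so I'll give all keys. The wrist picture shows only bare bench and shadows between the fingers (about (255,250)).

```bash
python3 -m pendant '[{"x":0.25,"y":0.25,"z":0,"rx":0,"ry":0,"rz":-0.05,"claw":1},{"x":0.5,"y":0.5,"z":0,"rx":0,"ry":0,"rz":-0.104,"claw":1},{"x":0.75,"y":0.75,"z":0,"rx":0,"ry":0,"rz":-0.104,"claw":1},{"x":0.954,"y":1,"z":0,"rx":0,"ry":0,"rz":-0.104,"claw":1},{"x":0.954,"y":1,"z":-0.2,"rx":0,"ry":0,"rz":-0.104,"claw":1},{"x":0.954,"y":1,"z":-0.41,"rx":0,"ry":0,"rz":-0.104,"claw":1},{"x":0.954,"y":1,"z":-0.41,"rx":0,"ry":0,"rz":-0.104,"claw":1},{"x":0.954,"y":1,"z":-0.41,"rx":0,"ry":0,"rz":-0.104,"claw":1}]'
cat >> h.py <<'E'
def look(n,lab,h):
    s=sense();print(s["time_s"],np.round(s["tcp_pos"],4),"yaw",round(np.degrees(np.arctan2(s["ee_rot"][1][1],s["ee_rot"][0][1])),1),"w",s["gripper_width"],"F",s["gripper_force"])
    p=capture("wrist");save(p,n)
    for r in regions_of(p,lab)[:2]:
        q=cv2.minAreaRect(cv2.findNonZero(r["region"].astype(np.uint8)));b=np.array([ray(p,x,h)[:2] for x in cv2.boxPoints(q)]);print(round(r["conf"],2),ray(p,q[0],h)[:2].round(4),b.round(3).tolist())
E
python3 -c '
from h import *
look("w2","brush",.038)'
```

```text
time_s: 2.25
tcp_pos: [0.4808, -0.325, 0.1184]
ee_rot: [[-0.997, -0.074, -0.004], [-0.074, 0.997, 0.001], [0.004, 0.002, -1.0]]
wrist_force: [0.3, -0.2, 0.8]
gripper_width: 1.001
gripper_force: 0.0
2.25 [ 0.4808 -0.325   0.1184] yaw 94.2 w 1.0005791860244697 F 0.0
0.73 [ 0.4767 -0.3214] [[0.446, -0.341], [0.444, -0.306], [0.509, -0.3], [0.512, -0.337]]
```

View pics/w2.png

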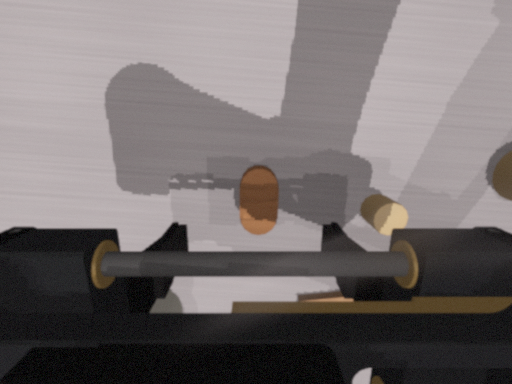

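The brush sits at (259,200), aligned between the fingers, and agrees with the top view to 4 mm. Descending and gripping now.

```bash
python3 -m pendant '[{"x":-0.006,"y":0.02,"z":-0.15,"rx":0,"ry":0,"rz":0,"claw":1},{"x":-0.006,"y":0.02,"z":-0.3,"rx":0,"ry":0,"rz":0,"claw":1},{"x":-0.006,"y":0.02,"z":-0.426,"rx":0,"ry":0,"rz":0,"claw":1},{"x":-0.006,"y":0.02,"z":-0.426,"rx":0,"ry":0,"rz":0,"claw":1},{"x":-0.006,"y":0.02,"z":-0.426,"rx":0,"ry":0,"rz":0,"claw":0.2},{"x":-0.006,"y":0.02,"z":-0.426,"rx":0,"ry":0,"rz":0,"claw":0.2},{"x":-0.006,"y":0.02,"z":-0.426,"rx":0,"ry":0,"rz":0,"claw":0.2},{"x":-0.006,"y":0.02,"z":-0.426,"rx":0,"ry":0,"rz":0,"claw":0.2}]'
```

```text
time_s: 3.35
tcp_pos: [0.48, -0.321, 0.0142]
ee_rot: [[-0.997, -0.072, 0.001], [-0.072, 0.997, -0.0], [-0.001, -0.0, -1.0]]
wrist_force: [0.2, 0.6, 0.8]
gripper_width: 0.633
gripper_force: 0.0
```

```bash
python3 -m pendant '[{"x":0,"y":0,"z":0,"rx":0,"ry":0,"rz":0,"claw":0.2},{"x":0,"y":0,"z":0,"rx":0,"ry":0,"rz":0,"claw":0.2},{"x":0,"y":0,"z":0,"rx":0,"ry":0,"rz":0,"claw":0.2},{"x":0,"y":0,"z":0,"rx":0,"ry":0,"rz":0,"claw":0.2},{"x":0,"y":0,"z":0,"rx":0,"ry":0,"rz":0,"claw":0.2},{"x":0,"y":0,"z":0.04,"rx":0,"ry":0,"rz":0,"claw":0.2},{"x":0,"y":0,"z":0.14,"rx":0,"ry":0,"rz":0,"claw":0.2},{"x":0,"y":0,"z":0.24,"rx":0,"ry":0,"rz":0,"claw":0.2}]'
```

```text
time_s: 4.35
tcp_pos: [0.4796, -0.3209, 0.0745]
ee_rot: [[-0.997, -0.072, -0.0], [-0.072, 0.997, 0.0], [0.0, 0.0, -1.0]]
wrist_force: [0.3, -0.3, -0.7]
gripper_width: 0.414
gripper_force: 30.0
```

```bash
python3 -m pendant '[{"x":0,"y":0.05,"z":0.15,"rx":0,"ry":0,"rz":0.05,"claw":0.2},{"x":0,"y":0.2,"z":0.264,"rx":0,"ry":0,"rz":0.1,"claw":0.2},{"x":0.1,"y":0.4,"z":0.264,"rx":0,"ry":0,"rz":0.155,"claw":0.2},{"x":0.2,"y":0.6,"z":0.264,"rx":0,"ry":0,"rz":0.21,"claw":0.2},{"x":0.3,"y":0.8,"z":0.264,"rx":0,"ry":0,"rz":0.265,"claw":0.2},{"x":0.4,"y":1,"z":0.264,"rx":0,"ry":0,"rz":0.32,"claw":0.2},{"x":0.5,"y":1,"z":0.264,"rx":0,"ry":0,"rz":0.375,"claw":0.2},{"x":0.589,"y":1,"z":0.264,"rx":0,"ry":0,"rz":0.43,"claw":0.2}]'
python3 -m pendant '[{"x":0,"y":0.2,"z":0,"rx":0,"ry":0,"rz":0.017,"claw":0.2},{"x":0,"y":0.4,"z":0,"rx":0,"ry":0,"rz":0.017,"claw":0.2},{"x":0,"y":0.604,"z":0,"rx":0,"ry":0,"rz":0.017,"claw":0.2},{"x":0,"y":0.604,"z":-0.1,"rx":0,"ry":0,"rz":0.017,"claw":0.2},{"x":0,"y":0.604,"z":-0.25,"rx":0,"ry":0,"rz":0.017,"claw":0.2},{"x":0,"y":0.604,"z":-0.35,"rx":0,"ry":0,"rz":0.017,"claw":0.2},{"x":0,"y":0.604,"z":-0.35,"rx":0,"ry":0,"rz":0.017,"claw":0.2},{"x":0,"y":0.604,"z":-0.35,"rx":0,"ry":0,"rz":0.017,"claw":0.2}]'
python3 -c '
from h import *
look("w3","long_tray",.012)'
```

```text
time_s: 5.35
tcp_pos: [0.6278, -0.0698, 0.1401]
ee_rot: [[-0.14, -0.99, 0.0], [-0.99, 0.14, 0.0], [-0.0, -0.0, -1.0]]
wrist_force: [0.1, 0.5, -0.4]
gripper_width: 0.411
gripper_force: 30.0
time_s: 6.35
tcp_pos: [0.628, 0.0802, 0.0534]
ee_rot: [[-0.094, -0.996, 0.002], [-0.996, 0.094, 0.0], [-0.001, -0.002, -1.0]]
wrist_force: [0.7, -0.3, 0.2]
gripper_width: 0.41
gripper_force: 30.0
6.35 [0.628  0.0802 0.0534] yaw 174.6 w 0.4100502375361837 F 29.999751644209027
0.75 [0.6256 0.0912] [[0.661, 0.03], [0.58, 0.038], [0.585, 0.162], [0.679, 0.153]]
```

View pics/w3.png

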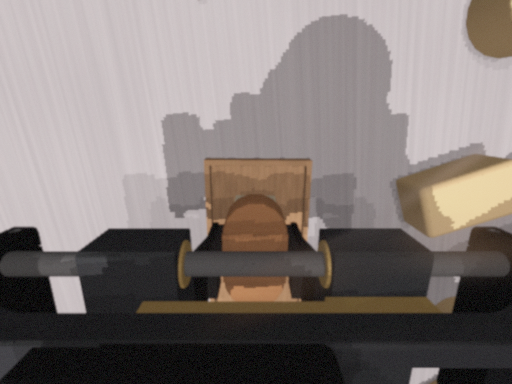

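Brush hangs centred over the near pocket (tray near edge at rows 158, columns 207–310). Lowering slowly and releasing.

```bash
python3 -m pendant '[{"x":0,"y":0,"z":-0.06,"rx":0,"ry":0,"rz":0,"claw":0.2},{"x":0,"y":0,"z":-0.1,"rx":0,"ry":0,"rz":0,"claw":0.2},{"x":0,"y":0,"z":-0.125,"rx":0,"ry":0,"rz":0,"claw":0.2},{"x":0,"y":0,"z":-0.138,"rx":0,"ry":0,"rz":0,"claw":0.2},{"x":0,"y":0,"z":-0.138,"rx":0,"ry":0,"rz":0,"claw":0.2},{"x":0,"y":0,"z":-0.138,"rx":0,"ry":0,"rz":0,"claw":0.2},{"x":0,"y":0,"z":-0.138,"rx":0,"ry":0,"rz":0,"claw":0.2},{"x":0,"y":0,"z":-0.138,"rx":0,"ry":0,"rz":0,"claw":0.2}]'
```

```text
time_s: 7.45
tcp_pos: [0.6271, 0.0801, 0.0176]
ee_rot: [[-0.094, -0.996, 0.0], [-0.996, 0.094, 0.0], [-0.0, -0.0, -1.0]]
wrist_force: [0.2, 0.3, -0.7]
gripper_width: 0.407
gripper_force: 30.0
```

```bash
python3 -m pendant '[{"x":0,"y":0,"z":0,"rx":0,"ry":0,"rz":0,"claw":0.75},{"x":0,"y":0,"z":0,"rx":0,"ry":0,"rz":0,"claw":0.75},{"x":0,"y":0,"z":0,"rx":0,"ry":0,"rz":0,"claw":0.75},{"x":0,"y":0,"z":0,"rx":0,"ry":0,"rz":0,"claw":0.75},{"x":0,"y":0,"z":0.06,"rx":0,"ry":0,"rz":0,"claw":0.75},{"x":0,"y":0,"z":0.2,"rx":0,"ry":0,"rz":0,"claw":1},{"x":0,"y":0,"z":0.4,"rx":0,"ry":0,"rz":-0.05,"claw":1},{"x":0,"y":0,"z":0.4,"rx":0,"ry":0,"rz":-0.1,"claw":1}]'
python3 -m pendant '[{"x":-0.1,"y":-0.01,"z":0,"rx":0,"ry":0,"rz":-0.05,"claw":1},{"x":-0.3,"y":-0.02,"z":0,"rx":0,"ry":0,"rz":-0.1,"claw":1},{"x":-0.5,"y":-0.029,"z":0,"rx":0,"ry":0,"rz":-0.15,"claw":1},{"x":-0.599,"y":-0.029,"z":0,"rx":0,"ry":0,"rz":-0.2,"claw":1},{"x":-0.599,"y":-0.029,"z":0,"rx":0,"ry":0,"rz":-0.25,"claw":1},{"x":-0.599,"y":-0.029,"z":0,"rx":0,"ry":0,"rz":-0.286,"claw":1},{"x":-0.599,"y":-0.029,"z":0,"rx":0,"ry":0,"rz":-0.286,"claw":1},{"x":-0.599,"y":-0.029,"z":0,"rx":0,"ry":0,"rz":-0.286,"claw":1}]'
python3 -c '
from h import *
look("w4","bar",.036)'
```

```text
time_s: 8.45
tcp_pos: [0.6303, 0.0809, 0.1241]
ee_rot: [[-0.401, -0.916, 0.011], [-0.916, 0.401, 0.003], [-0.007, -0.009, -1.0]]
wrist_force: [0.2, -0.2, -0.5]
gripper_width: 0.969
gripper_force: 0.0
time_s: 9.45
tcp_pos: [0.4774, 0.0729, 0.1181]
ee_rot: [[-0.965, -0.262, 0.001], [-0.262, 0.965, 0.0], [-0.001, 0.0, -1.0]]
wrist_force: [-0.1, 0.3, -1.2]
gripper_width: 0.999
gripper_force: 0.0
9.45 [0.4774 0.0729 0.1181] yaw 105.2 w 0.9992177820214124 F 0.0
0.76 [0.4727 0.0732] [[0.446, 0.046], [0.436, 0.083], [0.502, 0.102], [0.513, 0.063]]
0.21 [ 0.4362 -0.0427] [[0.418, -0.077], [0.401, -0.016], [0.456, -0.006], [0.474, -0.071]]
```

View pics/w4.png

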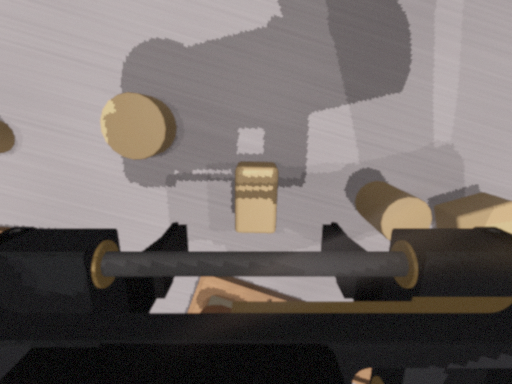

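The bar is aligned between the fingers at (256,197), and the round cake (138,127) and tall cake (393,210) are clear of them.

```bash
python3 -m pendant '[{"x":-0.008,"y":0,"z":-0.15,"rx":0,"ry":0,"rz":0,"claw":1},{"x":-0.008,"y":0,"z":-0.3,"rx":0,"ry":0,"rz":0,"claw":1},{"x":-0.008,"y":0,"z":-0.416,"rx":0,"ry":0,"rz":0,"claw":1},{"x":-0.008,"y":0,"z":-0.416,"rx":0,"ry":0,"rz":0,"claw":1},{"x":-0.008,"y":0,"z":-0.416,"rx":0,"ry":0,"rz":0,"claw":0.2},{"x":-0.008,"y":0,"z":-0.416,"rx":0,"ry":0,"rz":0,"claw":0.2},{"x":-0.008,"y":0,"z":-0.416,"rx":0,"ry":0,"rz":0,"claw":0.2},{"x":-0.008,"y":0,"z":-0.416,"rx":0,"ry":0,"rz":0,"claw":0.2}]'
python3 -m pendant '[{"x":0,"y":0,"z":0,"rx":0,"ry":0,"rz":0,"claw":0.2},{"x":0,"y":0,"z":0,"rx":0,"ry":0,"rz":0,"claw":0.2},{"x":0,"y":0,"z":0,"rx":0,"ry":0,"rz":0,"claw":0.2},{"x":0,"y":0,"z":0,"rx":0,"ry":0,"rz":0,"claw":0.2},{"x":0,"y":0,"z":0,"rx":0,"ry":0,"rz":0,"claw":0.2},{"x":0,"y":0,"z":0.05,"rx":0,"ry":0,"rz":0,"claw":0.2},{"x":0,"y":0,"z":0.2,"rx":0,"ry":0,"rz":0,"claw":0.2},{"x":0,"y":0,"z":0.4,"rx":0,"ry":0,"rz":0,"claw":0.2}]'
```

```text
time_s: 10.55
tcp_pos: [0.4755, 0.073, 0.0141]
ee_rot: [[-0.965, -0.261, 0.001], [-0.261, 0.965, 0.001], [-0.001, 0.0, -1.0]]
wrist_force: [-0.8, -0.4, 0.4]
gripper_width: 0.631
gripper_force: 0.0
time_s: 11.55
tcp_pos: [0.4743, 0.0724, 0.1141]
ee_rot: [[-0.965, -0.261, -0.003], [-0.261, 0.965, -0.001], [0.003, -0.001, -1.0]]
wrist_force: [0.9, -0.6, -1.2]
gripper_width: 0.458
gripper_force: 29.9
```

```bash
python3 -m pendant '[{"x":0.05,"y":0.05,"z":0.08,"rx":0,"ry":0,"rz":0.05,"claw":0.2},{"x":0.2,"y":0.2,"z":0.08,"rx":0,"ry":0,"rz":0.1,"claw":0.2},{"x":0.35,"y":0.35,"z":0.08,"rx":0,"ry":0,"rz":0.155,"claw":0.2},{"x":0.5,"y":0.5,"z":0.08,"rx":0,"ry":0,"rz":0.21,"claw":0.2},{"x":0.6,"y":0.62,"z":0.08,"rx":0,"ry":0,"rz":0.265,"claw":0.2},{"x":0.674,"y":0.713,"z":0.08,"rx":0,"ry":0,"rz":0.32,"claw":0.2},{"x":0.674,"y":0.713,"z":0.08,"rx":0,"ry":0,"rz":0.37,"claw":0.2},{"x":0.674,"y":0.713,"z":0.08,"rx":0,"ry":0,"rz":0.386,"claw":0.2}]'
python3 -m pendant '[{"x":0,"y":0,"z":0,"rx":0,"ry":0,"rz":0,"claw":0.2},{"x":0,"y":0,"z":-0.1,"rx":0,"ry":0,"rz":0,"claw":0.2},{"x":0,"y":0,"z":-0.2,"rx":0,"ry":0,"rz":0,"claw":0.2},{"x":0,"y":0,"z":-0.3,"rx":0,"ry":0,"rz":0,"claw":0.2},{"x":0,"y":0,"z":-0.36,"rx":0,"ry":0,"rz":0,"claw":0.2},{"x":0,"y":0,"z":-0.36,"rx":0,"ry":0,"rz":0,"claw":0.2},{"x":0,"y":0,"z":-0.36,"rx":0,"ry":0,"rz":0,"claw":0.2},{"x":0,"y":0,"z":-0.36,"rx":0,"ry":0,"rz":0,"claw":0.2}]'
python3 -c '
from h import *
look("w5","long_tray",.012)'
```

```text
time_s: 12.55
tcp_pos: [0.6435, 0.2513, 0.1332]
ee_rot: [[-0.092, -0.996, -0.001], [-0.996, 0.092, -0.0], [0.001, 0.001, -1.0]]
wrist_force: [-0.1, 0.8, -1.5]
gripper_width: 0.457
gripper_force: 29.9
time_s: 13.55
tcp_pos: [0.6444, 0.2515, 0.0449]
ee_rot: [[-0.094, -0.996, 0.002], [-0.996, 0.094, 0.001], [-0.001, -0.002, -1.0]]
wrist_force: [-0.3, 0.6, -0.5]
gripper_width: 0.458
gripper_force: 29.9
13.55 [0.6444 0.2515 0.0449] yaw 174.6 w 0.4580844803215137 F 29.92563427425921
0.78 [0.6339 0.1762] [[0.668, 0.103], [0.587, 0.111], [0.591, 0.268], [0.692, 0.258]]
```

View pics/w5.png

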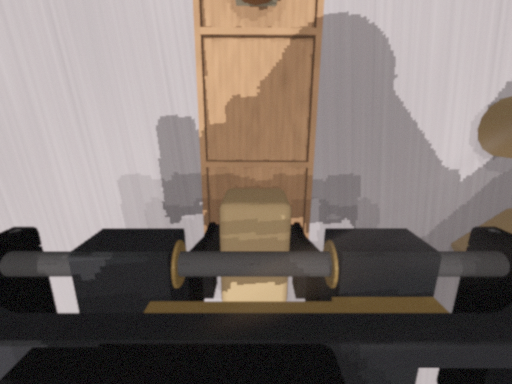

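Bar is over the far pocket with near edge (row 188) beyond the divider (row 163). Lowering and releasing.

```bash
python3 -m pendant '[{"x":0,"y":0,"z":-0.05,"rx":0,"ry":0,"rz":0,"claw":0.2},{"x":0,"y":0,"z":-0.08,"rx":0,"ry":0,"rz":0,"claw":0.2},{"x":0,"y":0,"z":-0.095,"rx":0,"ry":0,"rz":0,"claw":0.2},{"x":0,"y":0,"z":-0.105,"rx":0,"ry":0,"rz":0,"claw":0.2},{"x":0,"y":0,"z":-0.105,"rx":0,"ry":0,"rz":0,"claw":0.2},{"x":0,"y":0,"z":-0.105,"rx":0,"ry":0,"rz":0,"claw":0.2},{"x":0,"y":0,"z":-0.105,"rx":0,"ry":0,"rz":0,"claw":0.2},{"x":0,"y":0,"z":-0.105,"rx":0,"ry":0,"rz":0,"claw":0.2}]'
python3 -m pendant '[{"x":0,"y":0,"z":0,"rx":0,"ry":0,"rz":0,"claw":0.75},{"x":0,"y":0,"z":0,"rx":0,"ry":0,"rz":0,"claw":0.75},{"x":0,"y":0,"z":0,"rx":0,"ry":0,"rz":0,"claw":0.75},{"x":0,"y":0,"z":0,"rx":0,"ry":0,"rz":0,"claw":0.75},{"x":0,"y":0,"z":0.06,"rx":0,"ry":0,"rz":0,"claw":0.75},{"x":0,"y":0,"z":0.2,"rx":0,"ry":0,"rz":0,"claw":1},{"x":0,"y":0,"z":0.4,"rx":0,"ry":0,"rz":0,"claw":1},{"x":0,"y":0,"z":0.48,"rx":0,"ry":0,"rz":0,"claw":1}]'
python3 -m pendant '[{"x":-0.2,"y":-0.05,"z":0,"rx":0,"ry":0,"rz":0,"claw":1},{"x":-0.4,"y":-0.1,"z":0,"rx":0,"ry":0,"rz":0,"claw":1},{"x":-0.6,"y":-0.17,"z":0,"rx":0,"ry":0,"rz":0,"claw":1},{"x":-0.764,"y":-0.213,"z":0,"rx":0,"ry":0,"rz":0,"claw":1},{"x":-0.764,"y":-0.213,"z":0,"rx":0,"ry":0,"rz":0,"claw":1},{"x":-0.764,"y":-0.213,"z":0,"rx":0,"ry":0,"rz":0,"claw":1},{"x":-0.764,"y":-0.213,"z":0,"rx":0,"ry":0,"rz":0,"claw":1},{"x":-0.764,"y":-0.213,"z":0,"rx":0,"ry":0,"rz":0,"claw":1}]'
python3 -c '
from h import *
look("w6","tall_cake",.06)'
```

```text
time_s: 14.65
tcp_pos: [0.6438, 0.251, 0.0178]
ee_rot: [[-0.094, -0.996, 0.0], [-0.996, 0.094, -0.0], [0.0, -0.0, -1.0]]
wrist_force: [-1.6, -0.7, 4.3]
gripper_width: 0.456
gripper_force: 29.9
time_s: 15.65
tcp_pos: [0.6456, 0.2519, 0.1428]
ee_rot: [[-0.094, -0.996, 0.007], [-0.996, 0.094, 0.003], [-0.004, -0.007, -1.0]]
wrist_force: [-0.7, 0.3, 0.2]
gripper_width: 0.97
gripper_force: 0.0
time_s: 16.65
tcp_pos: [0.4534, 0.1981, 0.1371]
ee_rot: [[-0.095, -0.995, -0.0], [-0.995, 0.095, -0.0], [0.0, 0.0, -1.0]]
wrist_force: [0.1, -0.6, 0.2]
gripper_width: 0.998
gripper_force: 0.0
16.65 [0.4534 0.1981 0.1371] yaw 174.6 w 0.9976329881150368 F 0.0
0.59 [0.4509 0.1942] [[0.469, 0.166], [0.428, 0.17], [0.432, 0.224], [0.475, 0.22]]
```

View pics/w6.png

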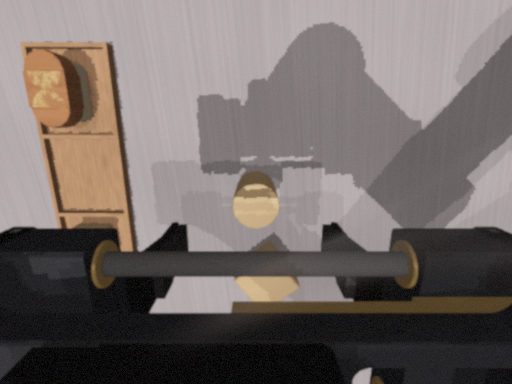

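The tall cake top is at (257,206), centred between the fingers; the square cake (265,270) lies behind, clear of the finger line. Brush is seated in its pocket at (53,88).

```bash
python3 -m pendant '[{"x":-0.004,"y":0.004,"z":-0.15,"rx":0,"ry":0,"rz":0,"claw":1},{"x":-0.004,"y":0.004,"z":-0.3,"rx":0,"ry":0,"rz":0,"claw":1},{"x":-0.004,"y":0.004,"z":-0.444,"rx":0,"ry":0,"rz":0,"claw":1},{"x":-0.004,"y":0.004,"z":-0.444,"rx":0,"ry":0,"rz":0,"claw":1},{"x":-0.004,"y":0.004,"z":-0.444,"rx":0,"ry":0,"rz":0,"claw":0.2},{"x":-0.004,"y":0.004,"z":-0.444,"rx":0,"ry":0,"rz":0,"claw":0.2},{"x":-0.004,"y":0.004,"z":-0.444,"rx":0,"ry":0,"rz":0,"claw":0.2},{"x":-0.004,"y":0.004,"z":-0.444,"rx":0,"ry":0,"rz":0,"claw":0.2}]'
python3 -m pendant '[{"x":0,"y":0,"z":0,"rx":0,"ry":0,"rz":0,"claw":0.2},{"x":0,"y":0,"z":0,"rx":0,"ry":0,"rz":0,"claw":0.2},{"x":0,"y":0,"z":0,"rx":0,"ry":0,"rz":0,"claw":0.2},{"x":0,"y":0,"z":0,"rx":0,"ry":0,"rz":0,"claw":0.2},{"x":0,"y":0,"z":0,"rx":0,"ry":0,"rz":0,"claw":0.2},{"x":0,"y":0,"z":0.05,"rx":0,"ry":0,"rz":0,"claw":0.2},{"x":0,"y":0,"z":0.2,"rx":0,"ry":0,"rz":0,"claw":0.2},{"x":0,"y":0,"z":0.4,"rx":0,"ry":0,"rz":0,"claw":0.2}]'
```

```text
time_s: 17.75
tcp_pos: [0.452, 0.1991, 0.027]
ee_rot: [[-0.094, -0.996, 0.001], [-0.996, 0.094, 0.001], [-0.001, -0.001, -1.0]]
wrist_force: [-0.0, -1.1, -0.4]
gripper_width: 0.63
gripper_force: 0.0
time_s: 18.75
tcp_pos: [0.4508, 0.1981, 0.1265]
ee_rot: [[-0.095, -0.996, -0.003], [-0.996, 0.095, -0.002], [0.003, 0.003, -1.0]]
wrist_force: [0.6, 0.4, -1.5]
gripper_width: 0.495
gripper_force: 30.0
```

```bash
python3 -m pendant '[{"x":0.05,"y":0,"z":0.05,"rx":0,"ry":0,"rz":0,"claw":0.2},{"x":0.25,"y":-0.04,"z":0.05,"rx":0,"ry":0,"rz":0,"claw":0.2},{"x":0.45,"y":-0.08,"z":0.05,"rx":0,"ry":0,"rz":0,"claw":0.2},{"x":0.65,"y":-0.12,"z":0.05,"rx":0,"ry":0,"rz":0,"claw":0.2},{"x":0.734,"y":-0.133,"z":0.05,"rx":0,"ry":0,"rz":0,"claw":0.2},{"x":0.734,"y":-0.133,"z":0,"rx":0,"ry":0,"rz":0,"claw":0.2},{"x":0.734,"y":-0.133,"z":-0.1,"rx":0,"ry":0,"rz":0,"claw":0.2},{"x":0.734,"y":-0.133,"z":-0.2,"rx":0,"ry":0,"rz":0,"claw":0.2}]'
python3 -m pendant '[{"x":0,"y":0,"z":-0.08,"rx":0,"ry":0,"rz":0,"claw":0.2},{"x":0,"y":0,"z":-0.13,"rx":0,"ry":0,"rz":0,"claw":0.2},{"x":0,"y":0,"z":-0.16,"rx":0,"ry":0,"rz":0,"claw":0.2},{"x":0,"y":0,"z":-0.175,"rx":0,"ry":0,"rz":0,"claw":0.2},{"x":0,"y":0,"z":-0.183,"rx":0,"ry":0,"rz":0,"claw":0.2},{"x":0,"y":0,"z":-0.183,"rx":0,"ry":0,"rz":0,"claw":0.2},{"x":0,"y":0,"z":-0.183,"rx":0,"ry":0,"rz":0,"claw":0.2},{"x":0,"y":0,"z":-0.183,"rx":0,"ry":0,"rz":0,"claw":0.2}]'
```

```text
time_s: 19.75
tcp_pos: [0.6334, 0.1656, 0.075]
ee_rot: [[-0.094, -0.996, -0.002], [-0.996, 0.094, -0.0], [0.0, 0.002, -1.0]]
wrist_force: [0.8, -0.3, -0.2]
gripper_width: 0.496
gripper_force: 30.0
time_s: 20.75
tcp_pos: [0.6354, 0.1656, 0.0309]
ee_rot: [[-0.094, -0.996, 0.001], [-0.996, 0.094, 0.0], [-0.0, -0.001, -1.0]]
wrist_force: [0.8, -0.1, -1.2]
gripper_width: 0.493
gripper_force: 30.0
```

```bash
python3 -m pendant '[{"x":0,"y":0,"z":0,"rx":0,"ry":0,"rz":0,"claw":0.75},{"x":0,"y":0,"z":0,"rx":0,"ry":0,"rz":0,"claw":0.75},{"x":0,"y":0,"z":0,"rx":0,"ry":0,"rz":0,"claw":0.75},{"x":0,"y":0,"z":0,"rx":0,"ry":0,"rz":0,"claw":0.75},{"x":0,"y":0,"z":0.06,"rx":0,"ry":0,"rz":0,"claw":0.75},{"x":0,"y":0,"z":0.2,"rx":0,"ry":0,"rz":0,"claw":1},{"x":0,"y":0,"z":0.4,"rx":0,"ry":0,"rz":0,"claw":1},{"x":0,"y":0,"z":0.4,"rx":0,"ry":0,"rz":0,"claw":1}]'
python3 -m pendant '[{"x":-0.15,"y":-0.15,"z":0,"rx":0,"ry":0,"rz":0,"claw":1},{"x":-0.3,"y":-0.32,"z":0,"rx":0,"ry":0,"rz":0,"claw":1},{"x":-0.45,"y":-0.49,"z":0,"rx":0,"ry":0,"rz":0,"claw":1},{"x":-0.6,"y":-0.66,"z":0,"rx":0,"ry":0,"rz":0,"claw":1},{"x":-0.75,"y":-0.82,"z":0,"rx":0,"ry":0,"rz":0,"claw":1},{"x":-0.78,"y":-0.858,"z":0,"rx":0,"ry":0,"rz":0,"claw":1},{"x":-0.78,"y":-0.858,"z":0,"rx":0,"ry":0,"rz":0,"claw":1},{"x":-0.78,"y":-0.858,"z":0,"rx":0,"ry":0,"rz":0,"claw":1}]'
python3 -c '
from h import *
look("w7","round_cake",.034)'
```

```text
time_s: 21.75
tcp_pos: [0.6385, 0.1668, 0.1373]
ee_rot: [[-0.093, -0.996, 0.011], [-0.996, 0.093, 0.004], [-0.005, -0.011, -1.0]]
wrist_force: [0.2, 0.2, -0.4]
gripper_width: 0.969
gripper_force: 0.0
time_s: 22.75
tcp_pos: [0.4415, -0.0482, 0.1308]
ee_rot: [[-0.093, -0.996, 0.001], [-0.996, 0.093, 0.0], [-0.0, -0.001, -1.0]]
wrist_force: [0.3, 0.8, -0.4]
gripper_width: 1.003
gripper_force: 0.0
22.75 [ 0.4415 -0.0482  0.1308] yaw 174.6 w 1.002728416241533 F 0.0
0.64 [ 0.4385 -0.0514] [[0.463, -0.084], [0.409, -0.079], [0.412, -0.017], [0.47, -0.023]]
```

View pics/w7.png

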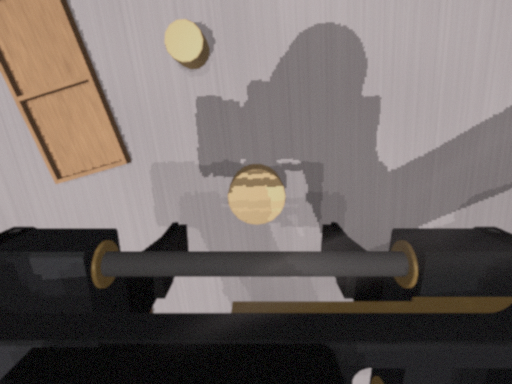

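The wide cake at (257,195) is centred between the fingers.

```bash
python3 -m pendant '[{"x":-0.005,"y":-0.004,"z":-0.15,"rx":0,"ry":0,"rz":0,"claw":1},{"x":-0.005,"y":-0.004,"z":-0.32,"rx":0,"ry":0,"rz":0,"claw":1},{"x":-0.005,"y":-0.004,"z":-0.467,"rx":0,"ry":0,"rz":0,"claw":1},{"x":-0.005,"y":-0.004,"z":-0.467,"rx":0,"ry":0,"rz":0,"claw":1},{"x":-0.005,"y":-0.004,"z":-0.467,"rx":0,"ry":0,"rz":0,"claw":0.3},{"x":-0.005,"y":-0.004,"z":-0.467,"rx":0,"ry":0,"rz":0,"claw":0.3},{"x":-0.005,"y":-0.004,"z":-0.467,"rx":0,"ry":0,"rz":0,"claw":0.3},{"x":-0.005,"y":-0.004,"z":-0.467,"rx":0,"ry":0,"rz":0,"claw":0.3}]'
python3 -m pendant '[{"x":0,"y":0,"z":0,"rx":0,"ry":0,"rz":0,"claw":0.3},{"x":0,"y":0,"z":0,"rx":0,"ry":0,"rz":0,"claw":0.3},{"x":0,"y":0,"z":0,"rx":0,"ry":0,"rz":0,"claw":0.3},{"x":0,"y":0,"z":0,"rx":0,"ry":0,"rz":0,"claw":0.3},{"x":0,"y":0,"z":0,"rx":0,"ry":0,"rz":0,"claw":0.3},{"x":0,"y":0,"z":0.05,"rx":0,"ry":0,"rz":0,"claw":0.3},{"x":0,"y":0,"z":0.2,"rx":0,"ry":0,"rz":0,"claw":0.3},{"x":0,"y":0,"z":0.4,"rx":0,"ry":0,"rz":0,"claw":0.3}]'
```

```text
time_s: 23.85
tcp_pos: [0.4395, -0.0498, 0.0146]
ee_rot: [[-0.094, -0.996, 0.002], [-0.996, 0.094, 0.0], [-0.001, -0.002, -1.0]]
wrist_force: [-1.1, 1.7, 4.0]
gripper_width: 0.658
gripper_force: 30.0
time_s: 24.85
tcp_pos: [0.4377, -0.0502, 0.1144]
ee_rot: [[-0.095, -0.996, -0.003], [-0.996, 0.095, -0.001], [0.001, 0.003, -1.0]]
wrist_force: [1.4, 0.1, -1.1]
gripper_width: 0.654
gripper_force: 30.0
```

```bash
python3 -m pendant '[{"x":0.05,"y":-0.02,"z":0.05,"rx":0,"ry":0,"rz":0,"claw":0.3},{"x":0.25,"y":-0.1,"z":0.05,"rx":0,"ry":0,"rz":0,"claw":0.3},{"x":0.45,"y":-0.2,"z":0.05,"rx":0,"ry":0,"rz":0,"claw":0.3},{"x":0.65,"y":-0.28,"z":0.05,"rx":0,"ry":0,"rz":0,"claw":0.3},{"x":0.726,"y":-0.313,"z":0.05,"rx":0,"ry":0,"rz":0,"claw":0.3},{"x":0.726,"y":-0.313,"z":0,"rx":0,"ry":0,"rz":0,"claw":0.3},{"x":0.726,"y":-0.313,"z":-0.12,"rx":0,"ry":0,"rz":0,"claw":0.3},{"x":0.726,"y":-0.313,"z":-0.24,"rx":0,"ry":0,"rz":0,"claw":0.3}]'
python3 -c '
from h import *
look("w8","short_tray",.012)'
```

```text
time_s: 25.85
tcp_pos: [0.6186, -0.1277, 0.0528]
ee_rot: [[-0.094, -0.996, -0.002], [-0.996, 0.094, 0.001], [-0.0, 0.002, -1.0]]
wrist_force: [-0.5, -0.5, -1.9]
gripper_width: 0.658
gripper_force: 30.0
25.85 [ 0.6186 -0.1277  0.0528] yaw 174.6 w 0.6578296230102982 F 29.998856554739177
0.58 [ 0.6335 -0.1922] [[0.682, -0.254], [0.603, -0.264], [0.575, -0.119], [0.672, -0.103]]
```

View pics/w8.png

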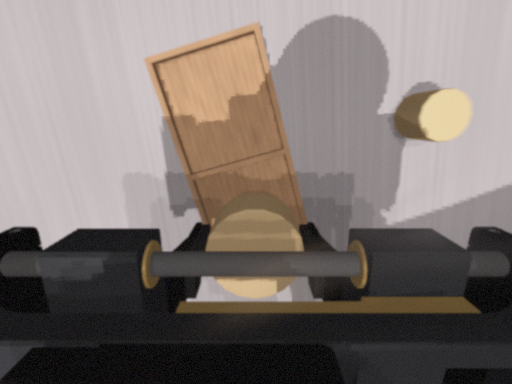

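The wide cake is over the near pocket, with divider at about row 165. The tray's far corners (150,62) and (258,25) project within 4 mm of my estimate.

```bash
python3 -m pendant '[{"x":0,"y":0,"z":-0.06,"rx":0,"ry":0,"rz":0,"claw":0.3},{"x":0,"y":0,"z":-0.1,"rx":0,"ry":0,"rz":0,"claw":0.3},{"x":0,"y":0,"z":-0.125,"rx":0,"ry":0,"rz":0,"claw":0.3},{"x":0,"y":0,"z":-0.143,"rx":0,"ry":0,"rz":0,"claw":0.3},{"x":0,"y":0,"z":-0.143,"rx":0,"ry":0,"rz":0,"claw":0.3},{"x":0,"y":0,"z":-0.143,"rx":0,"ry":0,"rz":0,"claw":0.3},{"x":0,"y":0,"z":-0.143,"rx":0,"ry":0,"rz":0,"claw":0.3},{"x":0,"y":0,"z":-0.143,"rx":0,"ry":0,"rz":0,"claw":0.3}]'
```

```text
time_s: 26.95
tcp_pos: [0.6209, -0.1282, 0.0187]
ee_rot: [[-0.094, -0.996, 0.001], [-0.996, 0.094, -0.0], [0.0, -0.001, -1.0]]
wrist_force: [-1.3, 0.4, 4.4]
gripper_width: 0.662
gripper_force: 30.0
```

```bash
python3 -m pendant '[{"x":0,"y":0,"z":0,"rx":0,"ry":0,"rz":0,"claw":1},{"x":0,"y":0,"z":0,"rx":0,"ry":0,"rz":0,"claw":1},{"x":0,"y":0,"z":0,"rx":0,"ry":0,"rz":0,"claw":1},{"x":0,"y":0,"z":0,"rx":0,"ry":0,"rz":0,"claw":1},{"x":0,"y":0,"z":0.06,"rx":0,"ry":0,"rz":0,"claw":1},{"x":0,"y":0,"z":0.2,"rx":0,"ry":0,"rz":0,"claw":1},{"x":0,"y":0,"z":0.4,"rx":0,"ry":0,"rz":0,"claw":1},{"x":0,"y":0,"z":0.4,"rx":0,"ry":0,"rz":0,"claw":1}]'
python3 -m pendant '[{"x":-0.15,"y":-0.07,"z":0,"rx":0,"ry":0,"rz":0,"claw":1},{"x":-0.3,"y":-0.14,"z":0,"rx":0,"ry":0,"rz":0,"claw":1},{"x":-0.45,"y":-0.21,"z":0,"rx":0,"ry":0,"rz":0,"claw":1},{"x":-0.527,"y":-0.258,"z":0,"rx":0,"ry":0,"rz":0,"claw":1},{"x":-0.527,"y":-0.258,"z":0,"rx":0,"ry":0,"rz":0,"claw":1},{"x":-0.527,"y":-0.258,"z":0,"rx":0,"ry":0,"rz":0,"claw":1},{"x":-0.527,"y":-0.258,"z":0,"rx":0,"ry":0,"rz":0,"claw":1},{"x":-0.527,"y":-0.258,"z":0,"rx":0,"ry":0,"rz":0,"claw":1}]'
python3 -c '
from h import *
look("w9","small_cake",.034)'
```

```text
time_s: 27.95
tcp_pos: [0.624, -0.1285, 0.1245]
ee_rot: [[-0.093, -0.996, 0.012], [-0.996, 0.093, -0.001], [-0.0, -0.012, -1.0]]
wrist_force: [0.2, -0.5, -0.7]
gripper_width: 0.998
gripper_force: 0.0
time_s: 28.95
tcp_pos: [0.4893, -0.1924, 0.1178]
ee_rot: [[-0.094, -0.996, -0.0], [-0.996, 0.094, -0.0], [0.0, 0.0, -1.0]]
wrist_force: [-0.4, 0.4, 0.2]
gripper_width: 1.001
gripper_force: 0.0
28.95 [ 0.4893 -0.1924  0.1178] yaw 174.6 w 1.0006887974664744 F 0.0
0.89 [ 0.4877 -0.1963] [[0.502, -0.217], [0.47, -0.214], [0.473, -0.175], [0.506, -0.178]]
```

View pics/w9.png

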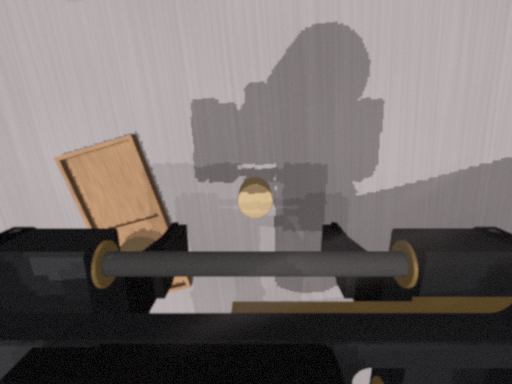

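The small cake at (256,200) is centred between the fingers.

```bash
python3 -m pendant '[{"x":-0.003,"y":-0.004,"z":-0.15,"rx":0,"ry":0,"rz":0,"claw":1},{"x":-0.003,"y":-0.004,"z":-0.3,"rx":0,"ry":0,"rz":0,"claw":1},{"x":-0.003,"y":-0.004,"z":-0.415,"rx":0,"ry":0,"rz":0,"claw":1},{"x":-0.003,"y":-0.004,"z":-0.415,"rx":0,"ry":0,"rz":0,"claw":0.15},{"x":-0.003,"y":-0.004,"z":-0.415,"rx":0,"ry":0,"rz":0,"claw":0.15},{"x":-0.003,"y":-0.004,"z":-0.415,"rx":0,"ry":0,"rz":0,"claw":0.15},{"x":-0.003,"y":-0.004,"z":-0.415,"rx":0,"ry":0,"rz":0,"claw":0.15},{"x":-0.003,"y":-0.004,"z":-0.415,"rx":0,"ry":0,"rz":0,"claw":0.15}]'
python3 -m pendant '[{"x":0,"y":0,"z":0,"rx":0,"ry":0,"rz":0,"claw":0.15},{"x":0,"y":0,"z":0,"rx":0,"ry":0,"rz":0,"claw":0.15},{"x":0,"y":0,"z":0,"rx":0,"ry":0,"rz":0,"claw":0.15},{"x":0,"y":0,"z":0,"rx":0,"ry":0,"rz":0,"claw":0.15},{"x":0,"y":0,"z":0,"rx":0,"ry":0,"rz":0,"claw":0.15},{"x":0,"y":0,"z":0.05,"rx":0,"ry":0,"rz":0,"claw":0.15},{"x":0,"y":0,"z":0.2,"rx":0,"ry":0,"rz":0,"claw":0.15},{"x":0,"y":0,"z":0.4,"rx":0,"ry":0,"rz":0,"claw":0.15}]'
```

```text
time_s: 30.05
tcp_pos: [0.4882, -0.1937, 0.0149]
ee_rot: [[-0.094, -0.996, 0.001], [-0.996, 0.094, -0.0], [-0.0, -0.001, -1.0]]
wrist_force: [-0.7, 0.1, -0.5]
gripper_width: 0.517
gripper_force: 0.0
time_s: 31.05
tcp_pos: [0.4869, -0.1936, 0.1147]
ee_rot: [[-0.094, -0.996, -0.003], [-0.996, 0.094, 0.0], [-0.0, 0.003, -1.0]]
wrist_force: [1.1, 0.1, -0.3]
gripper_width: 0.381
gripper_force: 30.0
```

```bash
python3 -m pendant '[{"x":0.05,"y":0,"z":0.05,"rx":0,"ry":0,"rz":0,"claw":0.15},{"x":0.25,"y":-0.03,"z":0.05,"rx":0,"ry":0,"rz":0,"claw":0.15},{"x":0.45,"y":-0.06,"z":0.05,"rx":0,"ry":0,"rz":0,"claw":0.15},{"x":0.592,"y":-0.076,"z":0.05,"rx":0,"ry":0,"rz":0,"claw":0.15},{"x":0.592,"y":-0.076,"z":0.05,"rx":0,"ry":0,"rz":0,"claw":0.15},{"x":0.592,"y":-0.076,"z":-0.05,"rx":0,"ry":0,"rz":0,"claw":0.15},{"x":0.592,"y":-0.076,"z":-0.15,"rx":0,"ry":0,"rz":0,"claw":0.15},{"x":0.592,"y":-0.076,"z":-0.25,"rx":0,"ry":0,"rz":0,"claw":0.15}]'
python3 -m pendant '[{"x":0,"y":0,"z":-0.05,"rx":0,"ry":0,"rz":0,"claw":0.15},{"x":0,"y":0,"z":-0.09,"rx":0,"ry":0,"rz":0,"claw":0.15},{"x":0,"y":0,"z":-0.115,"rx":0,"ry":0,"rz":0,"claw":0.15},{"x":0,"y":0,"z":-0.128,"rx":0,"ry":0,"rz":0,"claw":0.15},{"x":0,"y":0,"z":-0.134,"rx":0,"ry":0,"rz":0,"claw":0.15},{"x":0,"y":0,"z":-0.134,"rx":0,"ry":0,"rz":0,"claw":0.15},{"x":0,"y":0,"z":-0.134,"rx":0,"ry":0,"rz":0,"claw":0.15},{"x":0,"y":0,"z":-0.134,"rx":0,"ry":0,"rz":0,"claw":0.15}]'
```

```text
time_s: 32.05
tcp_pos: [0.6348, -0.2125, 0.0515]
ee_rot: [[-0.095, -0.996, -0.001], [-0.996, 0.095, 0.0], [-0.0, 0.001, -1.0]]
wrist_force: [0.9, -0.2, 0.3]
gripper_width: 0.384
gripper_force: 30.0
time_s: 33.05
tcp_pos: [0.6361, -0.2127, 0.0186]
ee_rot: [[-0.094, -0.996, 0.0], [-0.996, 0.094, -0.0], [0.0, -0.0, -1.0]]
wrist_force: [-0.3, 0.8, 0.4]
gripper_width: 0.381
gripper_force: 30.0
```

Release, rise, and withdraw toward the robot, then check from above.

```bash
python3 -m pendant '[{"x":0,"y":0,"z":0,"rx":0,"ry":0,"rz":0,"claw":0.75},{"x":0,"y":0,"z":0,"rx":0,"ry":0,"rz":0,"claw":0.75},{"x":0,"y":0,"z":0,"rx":0,"ry":0,"rz":0,"claw":0.75},{"x":0,"y":0,"z":0,"rx":0,"ry":0,"rz":0,"claw":0.75},{"x":0,"y":0,"z":0.06,"rx":0,"ry":0,"rz":0,"claw":0.75},{"x":0,"y":0,"z":0.2,"rx":0,"ry":0,"rz":0,"claw":0.75},{"x":0,"y":0,"z":0.4,"rx":0,"ry":0,"rz":0,"claw":0.75},{"x":0,"y":0,"z":0.6,"rx":0,"ry":0,"rz":0,"claw":0.75}]'
python3 -m pendant '[{"x":-0.2,"y":0,"z":0.1,"rx":0,"ry":0,"rz":0,"claw":0.75},{"x":-0.4,"y":0,"z":0.2,"rx":0,"ry":0,"rz":0,"claw":0.75},{"x":-0.6,"y":0,"z":0.2,"rx":0,"ry":0,"rz":0,"claw":0.75},{"x":-0.8,"y":-0.1,"z":0.2,"rx":0,"ry":0,"rz":0,"claw":0.75},{"x":-0.9,"y":-0.3,"z":0.2,"rx":0,"ry":0,"rz":0,"claw":0.75},{"x":-0.9,"y":-0.5,"z":0.2,"rx":0,"ry":0,"rz":0,"claw":0.75},{"x":-0.9,"y":-0.5,"z":0.2,"rx":0,"ry":0,"rz":0,"claw":0.75},{"x":-0.9,"y":-0.5,"z":0.2,"rx":0,"ry":0,"rz":0,"claw":0.75}]'
python3 - <<'E'
from h import *
p=capture("top");T=[(.6356,.1657),(.6273,.0801),(.6439,.2513),(.621,-.1279),(.6362,-.2125)]
for n,h in [("tall_cake",.064),("brush",.04),("bar",.04),("round_cake",.038),("small_cake",.038),("square_cake",.036),("spray_bottle",.16),("pipe_mould",.09)]:
    for r in regions_of(p,n)[:2]: print(n,round(r["conf"],2),ray(p,r["centre"],h)[:2].round(3))
im=cv2.cvtColor(p["color"],cv2.COLOR_RGB2BGR)
cv2.imwrite("pics/tope.png",cv2.resize(im[130:260,110:430],None,fx=2.5,fy=2.5,interpolation=cv2.INTER_CUBIC))
q=capture("scene");im=cv2.cvtColor(q["color"],cv2.COLOR_RGB2BGR)
cv2.imwrite("pics/scenee.png",cv2.resize(im[120:300,70:430],None,fx=2.2,fy=2.2,interpolation=cv2.INTER_CUBIC))
E
```

```text
time_s: 34.05
tcp_pos: [0.636, -0.2128, 0.171]
ee_rot: [[-0.094, -0.996, 0.001], [-0.996, 0.094, -0.0], [0.0, -0.001, -1.0]]
wrist_force: [0.8, -0.1, 0.7]
gripper_width: 0.747
gripper_force: 0.0
time_s: 35.05
tcp_pos: [0.4107, -0.3377, 0.2189]
ee_rot: [[-0.095, -0.995, 0.001], [-0.995, 0.095, -0.0], [0.0, -0.001, -1.0]]
wrist_force: [-0.3, -1.3, 0.2]
gripper_width: 0.754
gripper_force: 0.0
tall_cake 0.48 [0.627 0.165]
brush 0.5 [0.625 0.08 ]
brush 0.32 [0.651 0.25 ]
bar 0.66 [0.643 0.25 ]
round_cake 0.62 [ 0.62  -0.117]
round_cake 0.49 [0.617 0.15 ]
small_cake 0.67 [ 0.62  -0.175]
square_cake 0.71 [0.449 0.289]
spray_bottle 0.97 [ 0.621 -0.404]
spray_bottle 0.39 [0.608 0.075]
pipe_mould 0.8 [0.612 0.416]
```

View pics/tope.png

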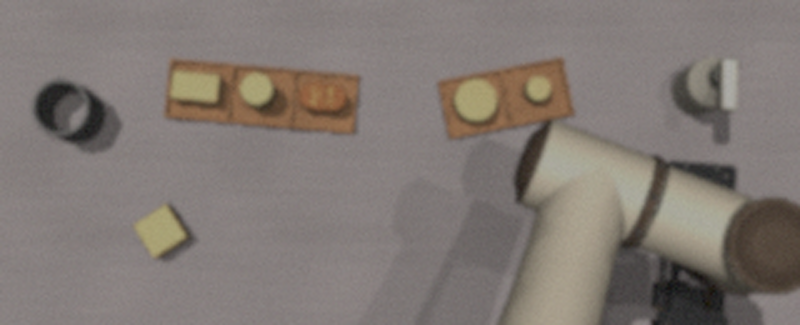

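View pics/scenee.png

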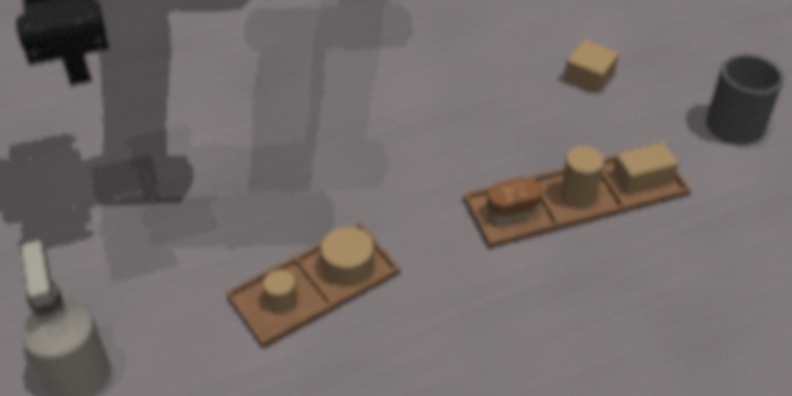

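Both crops show all five pieces upright and centred in their pockets: in the top crop, bar (196,86), tall (257,90), brush (325,96), wide (476,100) and small (537,90). The square cake (162,231), bottle and pipe have not moved.

```bash
python3 -c '
from station import *
print(finish_job())'
```

```text
the job is handed in; nothing more can be done
None
```

I handed the job in at about 35 s, with all five pieces standing in their correct pockets and the square cake, spray bottle and pipe mould not visibly moved in the final pictures; the hand-in returned no verdict.

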